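Switch on the desk power box under its push-latch flap

TASK

Turn on the desk's power box: press the front edge of its flap and let go so that it pops open, press the green-marked front end of the white paddle switch inside down to on, then push the flap down again until it latches flush. Use the fingertips only: do not pinch the flap between the fingers, and leave everything else on the desk where it lies.

Things in the scene. Friction and masses are not known exactly. Their poses are not given: they have to be found in the camera images.
- power_box: grey desk power box screwed to the desk, 140 mm deep (x), 240 wide (y), 80 high, on a 150 x 250 x 6 mm flange. Origin: centre of its underside; x points from its front (robot side) to its rear, y left, z up. Its top is an aluminium flap, 100 (x) by 200 mm (y), upper face at z = 80 mm, flush with 18 mm end cheeks and a 16 mm rear deck; the front sill (x -70 to -50 mm) is 8 mm lower.
- flap (a joint): flap hinge at its rear edge, along the box's y; rad: 0 latched flush, 1.45 open (83 deg), -0.075 pressed to its stop. Push-push catch: press the front edge in to the stop (7 mm there; 4 mm at least; 2 to 5 N) and let go: a damped spring swings it to 1.45 in 1 s and holds it. To shut: push it over and down (1 to 3 N), press to the stop, let go: it latches at 0. One more full press pops it again.
- flap_hinge (a point): fixed point on the flap's hinge axis, at the middle of the flap's width: x = 52, y = 0, z = 78 mm in the box frame; axes as the power box
- flap_press (a point): point on the flap's outer face where one presses: on its middle line, 84 mm from the hinge, 16 mm in from its front edge; moves with the flap (aluminium plate, black lining below, 5 mm thick in all). x and y lie in the face (x towards the hinge), z is the outward normal
- flap_edge (a point): middle of the flap's free (front) edge on the outer face, 100 mm from the hinge; moves with the flap. With the flap fully open it stands 97 mm above the box top and 12 mm in front of the hinge, leaving the front of the well open from above, and the outer face looks to the rear and up
- well (a point): middle of the well under the flap, on its black panel floor (box x = 2, y = 0, z = 52 mm); axes as the power box. Nothing in the well rises above box z = 70 mm: paddle on the right, sockets with a flat plug on the left (y = +64 mm), latch housing at the front middle (box x -51 to -31 mm, y within 31 mm)
- paddle (a joint): white rocker paddle of the master switch in the well, 62 mm (x) by 32 mm (y), rocking about an axis along the box's y at box x = -10, y = -62, z = 55 mm; rad: 0 off (front end up), 0.16 on (front end down). Snaps over and stays; about 5 N on the front end, which goes down 4 to 5 mm
- paddle_on (a point): point to press for on: on the paddle's upper face, 24 mm in front of its pivot, by the green bar that marks the on end; box frame x = -34, y = -62 mm, z about 65 mm when off and 61 when on
- keyboard: compact white desk keyboard, 115 x 260 x 17 mm, loose; origin centre of its underside
- highlighter: flat yellow highlighter with a black cap, 22 x 142 x 14 mm, loose, lying in front of the power box; origin at its underside near the middle
- tape_roll: cardboard-brown roll of tape lying flat, 80 mm across, 24 mm high, loose; origin centre of its underside
- tumbler: steel travel tumbler with a black lid, 75 mm across, 150 mm high, loose; origin centre of its underside
- mug: blue mug, 82 mm across, 95 mm high, loose; origin centre of its underside
- carton: black and yellow cardboard product box, 90 x 150 x 45 mm, loose; origin centre of its underside
- remote: black remote control lying flat, 46 x 160 x 18 mm, loose; origin centre of its underside

How it is judged (in metres and radians):
On the way, in this order (a step that is already met when the one before it is completed fails the run):
1. the flap has popped fully open (value of joint flap above 1.2 rad), for 0.2 s.
2. with the flap open, the paddle switch is pressed to on (value of joint paddle above 0.12 rad and value of joint flap above 0.7 rad), for 0.2 s.
At the end, for the whole second after the job is handed in: the flap is latched shut and at rest within 0.03 rad of flush, the paddle switch is on (joint above 0.12 rad), and every loose thing is within 25 mm of where it started (value of joint flap between -0.03 and 0.03 rad and velocity of joint flap between -0.05 and 0.05 rad/s and value of joint paddle above 0.12 rad and distance of each of keyboard, highlighter, tape_roll, tumbler, mug, carton, remote from where it was at the start of the episode below 0.025 m); the robot touches nothing.
It fails at once if the flap is pinched between the fingers (pressed on its outer face and its underside at once) (contact force between the fingers and flap_c0 above 1.5 N and contact force between the fingers and flap_c1 above 1.5 N).
It fails at once if a loose thing on the desk is lifted, carried or knocked more than 25 mm from its place (distance of any of keyboard, highlighter, tape_roll, tumbler, mug, carton, remote from where it was at the start of the episode above 0.025 m).
It fails at once if the tumbler or the mug is tipped over (angle between any of tumbler, mug's own z axis and vertical above 0.5 rad).
It also fails if it takes over 48 s, if anything falls off the work surface, if the arm or the gripper's body presses on something with over 40 N, if the wrist force passes 120 N, or if a joint passes its speed limit or range.

ROBOT

A 6-joint arm with a two-finger parallel gripper is mounted at the origin on the work surface. World frame = base frame: x ahead of the robot, y to its left, z up, the work surface at z = 0. Lengths are in mm, angles in degrees, forces in N, time in s.
With the tool pointing down it reaches from about 350 to 850 mm from the base axis. Payload 8.1 kg.
Tool frame: the origin (TCP) lies between the finger pads; the fingertips stand 11 mm ahead of it and the grasp point (between the pads) lies 8 mm behind it; z points along the fingers, y is the line along which they close (so a half turn about z gives the same grasp; the last joint's range is limited). The gripper opens to 85 mm and grips with 20 to 120 N. Pads are 22 mm wide; open, the fingers measure 114 mm over their backs; the gripper's body (76 mm by 85 mm) begins 54 mm behind the grasp point. The pads swing forward as they close: fully open they stand 13 mm farther back than shut.
Start: joints at [71.31, 7.471, 85.268, -0, 87.261, -4.893], TCP at [143.065, 582.699, 242.292] pointing down, gripper open.
Joint ranges: [-169.43, 169.43], [-51.17, 129.36], [1.28, 143.12], [-76.62, 256.62], [0, 156.53], [-152.29, 152.29]. Speed limits (degrees/s): [136.94, 136.94, 159.86, 180, 180, 180].

INTERFACE

Orientations are given as [roll, pitch, yaw] about the fixed x, y, z axes, in that order (R = Rz(yaw) Ry(pitch) Rx(roll)).
In Python, from bench import r, snapshot, get_calibration gives the robot as it stands.
- The arm moves only by the tool step_arm, never from a script. Its argument "rows" is a list of rows, each a list of 2 entries, a list of its own where there are three numbers: the shift along the tool's x, y, z in mm, then the turn about the tool's z in degrees. In form: [[[tx, ty, tz], yaw], ...]. A call has 1 to 12 rows; each row is the pose to reach, as a shift and turn from the pose commanded when the call began, along the tool's axes at that moment; what a row does not reach only later rows make up. A row lasts 1/10 s, in which the tool goes at most 50 mm and 8.59 degrees, less where a joint would pass 70% of its speed; a pose out of reach is approached as far as the arm can. A call with a gripper value outside its range is refused whole. "fingers" is the opening, from 0 (shut) to 1 (fully open), set as the call begins (left out, the last holds). The fingers move at their own pace and stop on an object; "squeeze" is the grip in N (left out, the last holds). Time passes only in rows, so rows that repeat a pose let the fingers close. It gives the time, the measured TCP pose, the force, the opening and the grip force at its end, in the units of the state.
- r.sense(): the state, without advancing time (a new reading comes with each control period).
- snapshot(name): name is "side" or "top"; returns the picture (480x640x3 uint8, blue, green, red); there is no depth.
- get_calibration(name): a dict with "fovy" (degrees; the focal length in pixels is half the picture's height over the tangent of half this angle, whatever the lens; pixels are square), "cx", "cy" (the principal point, pixels), "dist" ([k1, k2, p1, p2, k3] as OpenCV has them; the pictures are not rectified), "eye" and "orientation" of the camera in the world. Camera axes: x right, y up, looking along -z (the intrinsics and any distortion apply to the point x, -y, -z); pixel columns grow to the right and rows downward; lengths in mm; the calibration is good to about 2 mm. A picture is of the moment at which its call begins. get_calibration takes no time and is no camera call.
- r.hand_in(): hands the job in; it is judged then, once.
The state is a dict: "time": time; "joint_pos": joint angles; "qd": joint speeds; "joint_efforts": joint torques, N m; "tool_pos": TCP position; "tcp_rot": TCP orientation; "ft_force": force on the tool from outside, world axes, zero at the start; "wrist_torque": the same for the moment, N m; "finger_gap": finger opening in mm; "grip_force": force on a finger pad.
Only numpy, scipy, OpenCV 4.12 (cv2) and the standard library are available. Lean on these libraries where they do the work, as an engineer would, in place of code of your own. Each camera call takes 0.05 s, during which the arm holds its last target. There are 200 camera calls.

## Working session

There is one attempt and no reset: what is moved stays moved. The work goes in short steps, Python scripts to look and compute and a tool call to move; the robot and the scene stay as the last step left them, time stands still between calls to the robot, and variables do not carry over. Pictures are saved under pics/ and viewed, at most 10 in all, crops included, and the job is handed in when it is done.

Besides the shell and the picture viewer there is one more tool, called as a command line: name --argument value ..., lists and objects as JSON in quotes. step_arm: Moves the arm, as the interface text tells. Its arguments: {"type":"object","properties":{"rows":{"type":"array"},"fingers":{"type":"number"},"squeeze":{"type":"number"}},"required":["rows"]}

```bash
ls; mkdir -p pics; python3 - <<'E'
from bench import r, snapshot, get_calibration
import cv2
for n in("top","side"):
    cv2.imwrite(f"pics/{n}0.png",snapshot(n)); print(get_calibration(n))
s=r.sense(); print(s)
E
```

```text
pics
{'fovy': 48.050158402106696, 'cx': 324.51597193499117, 'cy': 231.45898728682053, 'dist': array([-0.08158702,  0.        ,  0.        ,  0.        ,  0.        ]), 'eye': array([ 484.92103663,   -6.53648852, 1140.17687879]), 'orientation': array([  5.37497414,  -0.27889352, -90.11347575])}
{'fovy': 48.708306647470906, 'cx': 323.1901098899436, 'cy': 241.11130579006806, 'dist': array([-0.04525169,  0.        ,  0.        ,  0.        ,  0.        ]), 'eye': array([ 334.12488622, -812.93248494,  838.48991396]), 'orientation': array([ 47.88255247,  -0.56004054, -18.72079303])}
{'time': 0.1, 'joint_pos': array([ 7.13097936e+01,  7.51101085e+00,  8.53237805e+01,  2.29009389e-04,
        8.72608921e+01, -4.89143671e+00]), 'qd': array([ 0.09169369, -0.02943467, -0.17985282,  0.04088627, -0.03089893,
       -0.00554218]), 'joint_efforts': array([ 8.64148624e-04, -5.70954072e+01, -5.01942945e+01, -1.94841446e-04,
        8.13886814e-03, -2.84840588e-06]), 'tool_pos': array([142.91469294, 582.24022492, 241.33981278]), 'tcp_rot': array([-1.79904685e+02, -8.38662890e-03,  1.66201212e+02]), 'ft_force': array([-0.14995045, -0.2638273 , -0.16083262]), 'wrist_torque': array([0.01849282, 0.00446875, 0.00083008]), 'grip_force': 0.0, 'finger_gap': 85.42893080786646}
```

View pics/top0.png

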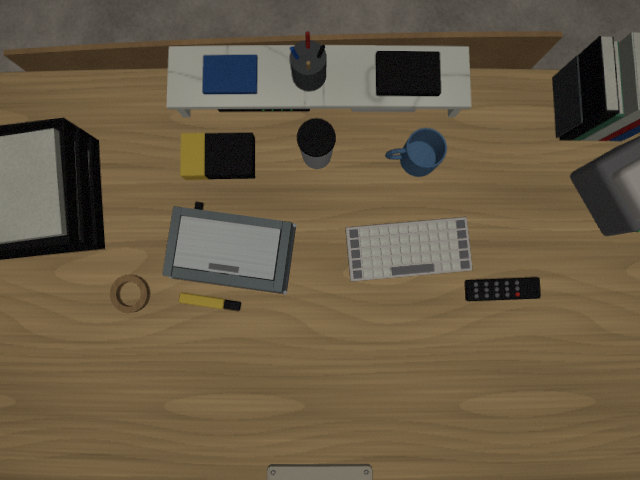

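View pics/side0.png

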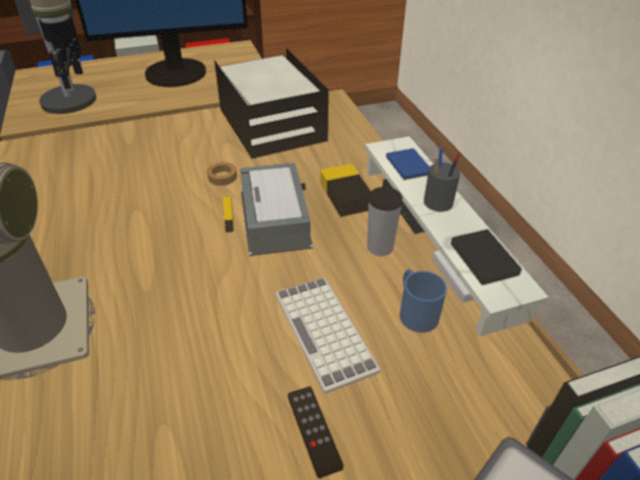

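The top view shows the box at about (229,250) px, rotated roughly -7°, with the highlighter in front of it and the tape roll to its front left. The arm is out of view, and the side view agrees. I'll enlarge the box next.

```bash
python3 - <<'E'
import cv2
a=cv2.imread("pics/top0.png")[190:320,90:310]
cv2.imwrite("pics/c1.png",cv2.resize(cv2.convertScaleAbs(a,alpha=1.6),None,fx=3.6,fy=3.6,interpolation=cv2.INTER_CUBIC))
E
```

```text
(no output)
```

View pics/c1.png

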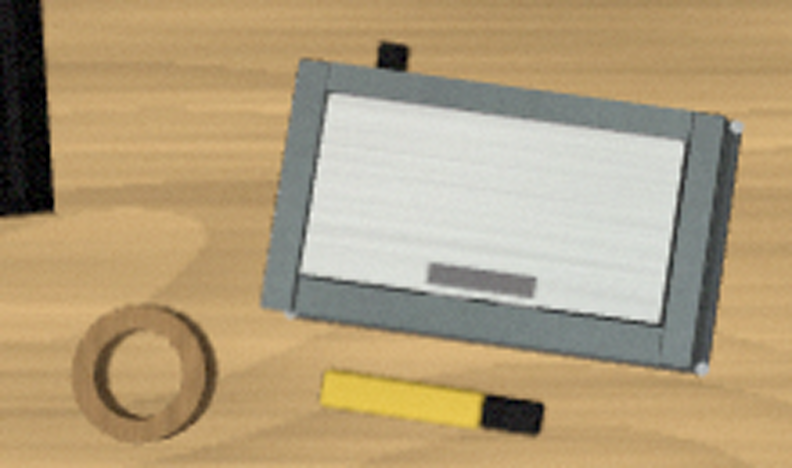

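The crop shows the flap corners (crop px) at about (328,94), (687,140), (661,323) and (300,275), and the grey press label at (482,280). I'll fit the box pose from these.

```bash
cat > h.py <<'E'
import numpy as np, cv2
from scipy.spatial.transform import Rotation as Ro
from scipy.optimize import least_squares
from bench import r, snapshot, get_calibration
def proj(n,P):
    c=get_calibration(n); R=Ro.from_euler('xyz',c['orientation'],degrees=True).as_matrix()
    p=(np.atleast_2d(P)-c['eye'])@R; p=p*[1,-1,-1]; f=240/np.tan(np.radians(c['fovy']/2))
    K=np.array([[f,0,c['cx']],[0,f,c['cy']],[0,0,1.]])
    return cv2.projectPoints(p.astype(float),np.zeros(3),np.zeros(3),K,c['dist'])[0][:,0]
def T(q,P):
    P=np.atleast_2d(P); return Ro.from_euler('z',q[2],degrees=True).apply(P)+[q[0],q[1],0]
def fit(n,px,P,q0,fn=T): return least_squares(lambda q:(proj(n,fn(q,P))-px).ravel(),q0)
E
python3 - <<'E'
from h import *
px=np.array([[328,94],[687,140],[661,323],[300,275],[301,58],[727,115],[692,370],[262,307]])/3.6+[90,190]-.36
P=np.array([[52,100,80],[52,-100,80],[-48,-100,80],[-48,100,80],[70,120,80],[70,-120,80],[-70,-120,80],[-70,120,80]])
for k in(4,8):
    s=fit("top",px[:k],P[:k],[550,200,-7]);print(s.x,s.fun.round(1))
q=s.x
for nm,p in dict(press=[-32,0,80],paddle=[-34,-62,65],hinge=[52,0,78]).items(): print(nm,T(q,[p]).round(1))
print(proj("side",T(q,P)).round(0).tolist())
# highlighter/tape pix
E
```

```text
[551.50328712 181.8812344   -7.49148661] [ 0.1  0.2 -0.4  0.3 -0.  -0.3  0.3 -0.2]
[551.3587793  181.43956843  -7.72927431] [ 0.5  0.1 -0.1  0.6  0.1  0.   0.4 -0.4 -0.4 -0.1  0.1 -0.1 -0.  -0.5
 -0.6  0.4]
press [[519.6 185.7  80. ]]
paddle [[509.3 124.6  65. ]]
hinge [[602.9 174.4  78. ]]
[[288.0, 166.0], [301.0, 216.0], [256.0, 221.0], [248.0, 170.0], [294.0, 161.0], [310.0, 221.0], [247.0, 228.0], [239.0, 167.0]]
```

```bash
cat >> h.py <<'E'
Q=[551.4,181.6,-7.6]
def go(box=None,world=None,yaw=None):
    """shift in tool axes from measured TCP to put the TCP at a box/world point"""
    s=r.sense(); w=np.array(world,float) if world is not None else T(Q,[box])[0]
    R=Ro.from_euler('xyz',s['tcp_rot'],degrees=True)
    print("t",round(s['time'],2),"shift",R.inv().apply(w-s['tool_pos']).round(1),"world",w.round(1),"F",s['ft_force'].round(1), "turn",None if yaw is None else round(-(yaw-s['tcp_rot'][2]),2))
E
python3 -c "
from h import *
go(box=[-34,0,150],yaw=172.4)"
```

```text
t 0.1 shift [-458.5 -295.2   91.8] world [517.7 186.1 150. ] F [-0.1 -0.3 -0.2] turn -6.2
```

step_arm --rows '[[[-42,-27,0],-1],[[-84,-54,0],-2],[[-126,-81,0],-3],[[-168,-108,0],-4],[[-210,-135,5],-5],[[-252,-162,15],-6.2],[[-294,-189,30],-6.2],[[-336,-216,45],-6.2],[[-378,-243,65],-6.2],[[-420,-270,80],-6.2],[[-458.5,-295,91.5],-6.2],[[-458.5,-295,91.5],-6.2]]' --fingers 0

```text
time: 1.3
tool_pos: [519.4, 182.5, 148.4]
tcp_rot: [-179.9, -0.1, 172.2]
ft_force: [0.0, 0.0, 0.1]
finger_gap: 0.1
grip_force: 0.0
```

```bash
python3 -c "
from h import *
a=snapshot('top')[150:350,100:366]
cv2.imwrite('pics/c2.png',cv2.resize(cv2.convertScaleAbs(a,alpha=1.6),None,fx=3,fy=3,interpolation=cv2.INTER_CUBIC))
go(box=[-34,0,91],yaw=172.4); print(r.sense()['tcp_rot'],r.sense()['tool_pos'],r.sense()['finger_gap'])"
```

```text
t 1.35 shift [ 1.5  2.6 57.8] world [517.7 186.1  91. ] F [-0.3 -0.2  0.6] turn -0.23
[-1.79892038e+02 -1.30060024e-01  1.72167092e+02] [518.94965995 183.43401661 148.75247073] 0.24199713607429843
```

View pics/c2.png

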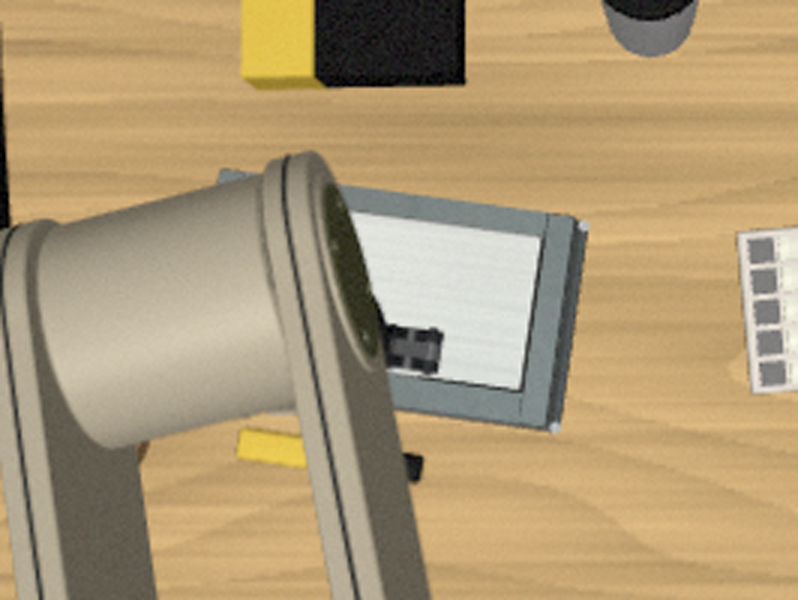

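The picture shows the closed gripper above the flap. Part of the gripper is visible at crop (415,348) and the wrist hides the rest. I'll check that by projection.

```bash
python3 -c "
from h import *
print((proj('top',[[519,183,138],[514,140,222],[514,140,180],[519,160,160]])-[100,150])*3)"
```

```text
[[360.47743622 341.34160769]
 [407.88068478 345.11159444]
 [419.09025019 347.34892894]
 [391.36312506 340.10916954]]
```

step_arm --rows '[[[1.5,2.5,25],0],[[1.5,2.5,45],0],[[1.5,2.5,52],0],[[1.5,2.5,52],0],[[1.5,2.5,52],0]]'

```text
time: 1.85
tool_pos: [517.0, 190.2, 99.8]
tcp_rot: [180.0, 0.1, 172.4]
ft_force: [-0.3, -0.3, 0.5]
finger_gap: 0.1
grip_force: 0.0
```

step_arm --rows '[[[0,0,2],0],[[0,0,4],0],[[0,0,6],0],[[0,0,8],0],[[0,0,10],0],[[0,0,10],0]]'

```text
time: 2.45
tool_pos: [517.0, 189.6, 88.8]
tcp_rot: [180.0, 0.0, 172.4]
ft_force: [-0.3, 0.1, 2.5]
finger_gap: -0.3
grip_force: 1.1
```

step_arm --rows '[[[0,0,1.5],0],[[0,0,3],0],[[0,0,4.5],0],[[0,0,4.5],0]]'

```text
time: 2.85
tool_pos: [517.7, 189.9, 85.8]
tcp_rot: [180.0, 0.1, 172.4]
ft_force: [-3.6, 0.3, 11.5]
finger_gap: -0.0
grip_force: 5.9
```

step_arm --rows '[[[10,0,-35],0],[[40,0,-70],0],[[80,0,-90],0],[[90,0,-100],0],[[90,0,-100],0],[[90,0,-100],0],[[90,0,-100],0],[[90,0,-100],0],[[90,0,-100],0],[[90,0,-100],0],[[90,0,-100],0],[[90,0,-100],0]]'

```text
time: 4.05
tool_pos: [427.6, 201.4, 184.2]
tcp_rot: [-180.0, -0.0, 172.4]
ft_force: [-0.1, 0.3, 0.5]
finger_gap: 0.2
grip_force: 0.0
```

```bash
python3 -c "
from h import *
a=snapshot('top')[150:350,100:366]; b=snapshot('side')[110:310,130:396]
f=lambda a:cv2.resize(cv2.convertScaleAbs(a,alpha=1.6),None,fx=2.2,fy=2.2,interpolation=cv2.INTER_CUBIC)[:,:400]
cv2.imwrite('pics/c3.png',np.hstack([f(a),f(b)]))
go(box=[-34,-62,115],yaw=172.4); print(r.sense()['tcp_rot'],r.sense()['tool_pos'],r.sense()['finger_gap'])"
```

```text
t 4.15 shift [-91.3 -65.3  69.3] world [509.5 124.6 115. ] F [ 0.1  0.3 -0.1] turn 0.0
[1.79998320e+02 2.96726646e-03 1.72401477e+02] [427.66375145 201.45337834 184.30845216] -0.30649907744625227
```

View pics/c3.png

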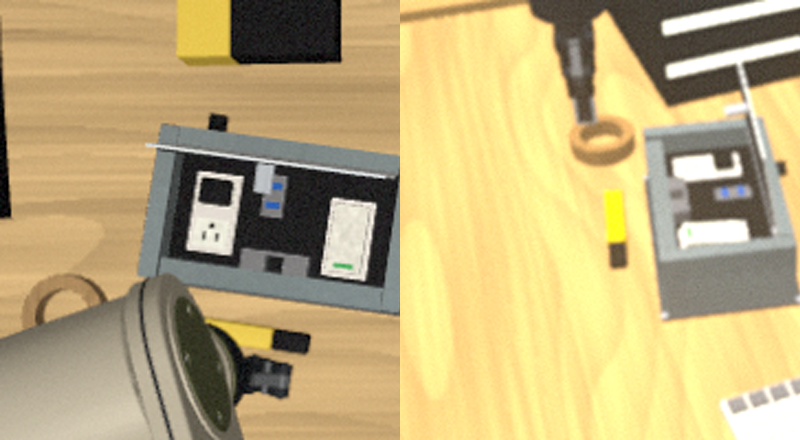

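The flap is fully open. The white paddle's green bar is at panel px (343,266), and everything else lies where it was. I'll go above the paddle.

step_arm --rows '[[[-30,-22,15],0],[[-60,-44,35],0],[[-91,-65,60],0],[[-91,-65,69],0],[[-91,-65,69],0],[[-91,-65,69],0],[[-91,-65,69],0]]'

```text
time: 4.85
tool_pos: [509.5, 125.9, 116.7]
tcp_rot: [180.0, 0.1, 172.5]
ft_force: [-0.4, -0.5, -1.2]
finger_gap: 0.2
grip_force: 0.0
```

```bash
python3 -c "
from h import *
go(box=[-34,-62,76],yaw=172.4)
print(proj('top',T(Q,[[-34,-62,65],[-41,-62,65]])), 'green seen',[343/2.2+100,266/2.2+150])"
```

```text
t 4.85 shift [-0.1 -1.3 40.6] world [509.5 124.6  76. ] F [-0.4 -0.5 -1.2] turn 0.07
[[256.10355343 269.78344712]
 [255.61102369 273.26883631]] green seen [255.9090909090909, 270.9090909090909]
```

step_arm --rows '[[[0,-1,20],0],[[0,-1,33],0],[[0,-1,35],0],[[0,-1,37],0],[[0,-1,39],0],[[0,-1,41],0],[[0,-1,41],0]]'

```text
time: 5.55
tool_pos: [509.4, 124.2, 74.8]
tcp_rot: [180.0, 0.0, 172.4]
ft_force: [-0.9, 1.0, 2.3]
finger_gap: -0.1
grip_force: 1.0
```

step_arm --rows '[[[0,0,1.5],0],[[0,0,3],0],[[0,0,4.5],0],[[0,0,4.5],0]]'

```text
time: 5.95
tool_pos: [509.8, 124.1, 72.2]
tcp_rot: [180.0, 0.1, 172.4]
ft_force: [-11.0, -1.7, 21.9]
finger_gap: -0.2
grip_force: 11.5
```

step_arm --rows '[[[0,0,-35],0],[[0,0,-80],0],[[0,0,-125],0],[[0,0,-155],0],[[0,0,-155],0],[[0,0,-155],0],[[0,0,-155],0]]'

```text
time: 6.65
tool_pos: [508.3, 123.8, 223.1]
tcp_rot: [-180.0, -0.1, 172.4]
ft_force: [0.2, -0.2, 0.8]
finger_gap: -0.2
grip_force: 0.0
```

```bash
python3 -c "
from h import *
b=snapshot('side')[140:260,210:370]
cv2.imwrite('pics/c4.png',cv2.resize(cv2.convertScaleAbs(b,alpha=1.2),None,fx=4.5,fy=4.5,interpolation=cv2.INTER_CUBIC))
go(box=[95,0,228],yaw=172.4);print(r.sense()['tool_pos'])"
```

```text
t 6.7 shift [-130.2   63.    -5.7] world [645.6 169.  228. ] F [-0.1 -0.3 -0.5] turn 0.0
[508.12155486 123.79505263 222.77812151]
```

View pics/c4.png

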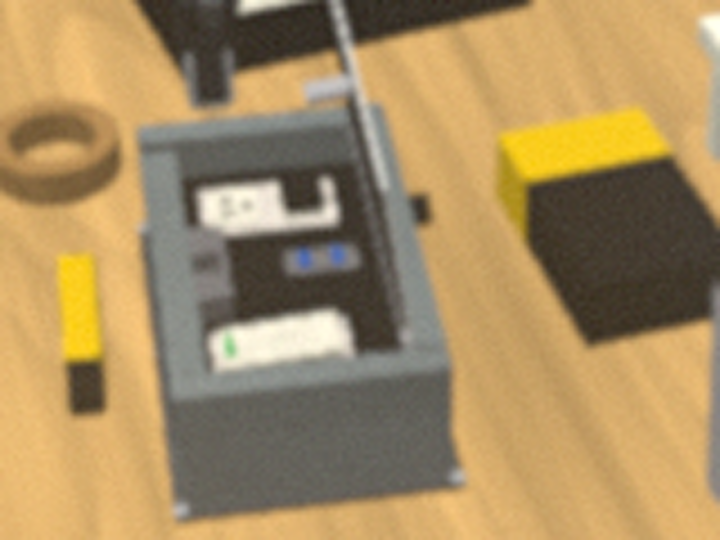

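The side view shows the flap standing open with the paddle's green bar at crop (229,345). To confirm the switch has gone over, I'll compare the green bar's pixel position before and after.

```bash
python3 -c "
from h import *
def g(im,f,o):
    i=im.astype(int); m=(i[...,1]-np.maximum(i[...,0],i[...,2]))>25
    y,x=np.nonzero(m); print(len(x),x.mean()/f+o[0],y.mean()/f+o[1])
g(cv2.imread('pics/c3.png')[:,400:],2.2,(130,110)); g(cv2.imread('pics/c4.png'),4.5,(210,140))
print(proj('side',T(Q,[[-38,-62,65.6],[-38,-62,61]])))"
```

```text
18 261.33838383838383 215.37878787878788
182 260.92551892551893 216.96336996336998
[[259.51549857 214.78930537]
 [259.65594404 216.33673289]]
```

The green bar dropped 1.6 px against 1.55 px predicted, so the switch is on. Next I'll cross over behind the flap.

step_arm --rows '[[[-5,5,-6],0],[[-45,25,-6],0],[[-85,45,-6],0],[[-125,63,-6],0],[[-130,63,-6],0],[[-130,63,-6],0],[[-130,63,-6],0]]'

```text
time: 7.4
tool_pos: [645.7, 169.2, 230.4]
tcp_rot: [-180.0, -0.1, 172.4]
ft_force: [-0.3, 0.2, 1.1]
finger_gap: 0.2
grip_force: 0.0
```

```bash
python3 -c "
from h import *
for th,rho,k in[(83,72,-12),(70,72,0),(55,75,0),(40,78,0),(28,82,0),(18,85,0),(9,88,0),(3,88,0)]:
    t=np.radians(th);x=52-rho*np.cos(t)+2*np.sin(t)+11-k;z=78+rho*np.sin(t)+2*np.cos(t)+11
    print(th,x.round(0),z.round(0));go(box=[x,0,z])"
```

```text
83 68.0 161.0
t 7.4 shift [26.9 -0.2 69.7] world [619.  172.6 160.7] F [-0.3  0.2  1.1] turn None
70 40.0 157.0
t 7.4 shift [54.8 -0.2 73.1] world [591.3 176.3 157.3] F [-0.3  0.2  1.1] turn None
55 22.0 152.0
t 7.4 shift [73.5 -0.2 78.9] world [572.8 178.7 151.6] F [-0.3  0.2  1.1] turn None
40 5.0 141.0
t 7.4 shift [90.5 -0.2 89.8] world [555.9 181.  140.7] F [-0.3  0.2  1.1] turn None
28 -8.0 129.0
t 7.4 shift [ 1.035e+02 -1.000e-01  1.012e+02] world [543.  182.7 129.3] F [-0.3  0.2  1.1] turn None
18 -17.0 117.0
t 7.4 shift [ 1.123e+02 -1.000e-01  1.134e+02] world [534.3 183.9 117.2] F [-0.3  0.2  1.1] turn None
9 -24.0 105.0
t 7.4 shift [ 1.186e+02 -1.000e-01  1.258e+02] world [528.  184.7 104.7] F [-0.3  0.2  1.1] turn None
3 -25.0 96.0
t 7.4 shift [ 1.198e+02 -1.000e-01  1.349e+02] world [526.8 184.9  95.6] F [-0.3  0.2  1.1] turn None
```

step_arm --rows '[[[0,0,40],0],[[10,0,70],0],[[27,0,70],0],[[41,0,71],0],[[55,0,73],0],[[64,0,76],0],[[73,0,79],0],[[73,0,79],0]]'

```text
time: 8.2
tool_pos: [572.7, 179.0, 152.0]
tcp_rot: [180.0, -0.0, 172.4]
ft_force: [0.5, 0.8, 0.9]
finger_gap: 0.2
grip_force: 0.5
```

step_arm --rows '[[[9,0,5],0],[[17.5,0,11],0],[[24,0,16.5],0],[[30.5,0,22],0],[[35,0,28],0],[[39,0,34.5],0],[[42.5,0,41],0],[[45.5,0,47],0],[[47,0,52],0],[[47,0,56],0],[[47,0,58],0],[[47,0,58],0]]'

```text
time: 9.4
tool_pos: [526.8, 185.2, 93.2]
tcp_rot: [-180.0, -0.1, 172.4]
ft_force: [-1.6, -0.3, 2.4]
finger_gap: -0.4
grip_force: 1.0
```

step_arm --rows '[[[0,0,2],0],[[0,0,4],0],[[0,0,6],0],[[0,0,8],0],[[0,0,8],0]]'

```text
time: 9.9
tool_pos: [527.3, 185.1, 85.8]
tcp_rot: [-180.0, -0.0, 172.4]
ft_force: [-2.2, 0.3, 2.8]
finger_gap: -0.1
grip_force: 1.4
```

step_arm --rows '[[[0,0,1],0],[[0,0,2],0],[[0,0,2],0]]'

```text
time: 10.2
tool_pos: [527.4, 185.2, 85.4]
tcp_rot: [180.0, 0.0, 172.4]
ft_force: [-8.8, -1.4, 16.6]
finger_gap: -0.2
grip_force: 8.6
```

At the stop with 16.6 N. I'll release straight up and look.

step_arm --rows '[[[0,0,-6],0],[[0,0,-14],0],[[0,0,-40],0],[[20,0,-80],0],[[60,0,-110],0],[[100,0,-120],0],[[120,0,-120],0],[[120,0,-120],0],[[120,0,-120],0],[[120,0,-120],0],[[120,0,-120],0],[[120,0,-120],0]]'

```text
time: 11.4
tool_pos: [408.8, 200.7, 203.4]
tcp_rot: [-180.0, -0.0, 172.4]
ft_force: [-0.2, 0.2, -0.4]
finger_gap: 0.4
grip_force: 0.0
```

```bash
python3 -c "
from h import *
a=snapshot('top')[120:320,90:356]; b=snapshot('side')[110:310,130:396]
f=lambda a:cv2.resize(cv2.convertScaleAbs(a,alpha=1.4),None,fx=2.2,fy=2.2,interpolation=cv2.INTER_CUBIC)[:,:400]
cv2.imwrite('pics/c5.png',np.hstack([f(a),f(b)]))
s=r.sense();print(s['time'],s['tool_pos'],s['ft_force'])"
```

```text
11.5 [408.64284275 200.77044514 203.48344742] [-0.03708496 -0.4191897   0.8798101 ]
```

View pics/c5.png

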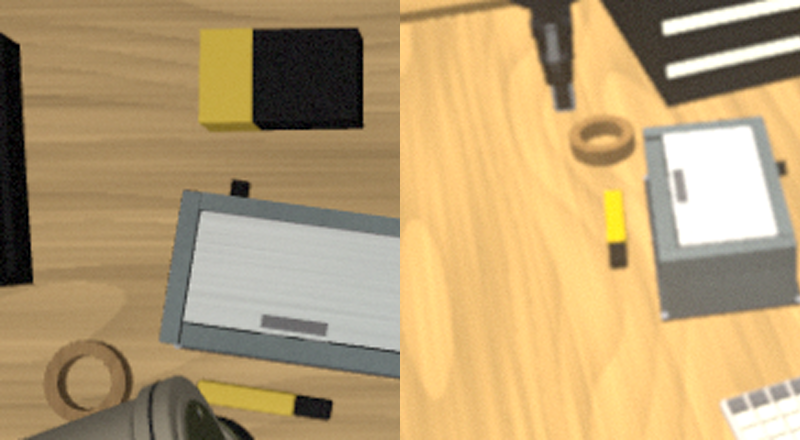

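The flap is shut and flush in both views, with its label at (294,325) and (678,186). The highlighter and tape roll haven't moved, and the arm is clear of everything.

```bash
python3 -c "
from h import *
print(r.hand_in())"
```

```text
the job is handed in; nothing more can be done
None
```

The power box is switched on and its flap shut flush again, with the nearby items unmoved in the last pictures; I handed the job in at about 11.5 s, and no verdict was shown.

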